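# Check the serving tongs on their carton's gap gauge

### The job

Check the sprung serving tongs on the gap gauge of their carton: fold the carton's short flap down shut, then the long flap (with the two raised ribs) shut over it. Then pick up the tongs and squeeze them so that, about a centimetre above the closed flap and touching nothing but your hand, one tip stands over the middle line of each rib; keep that gap and place steady and finish while still holding the tongs there. Leave everything else on the counter where it is.

Things in the scene. Friction and masses are not known exactly. Their poses are not given: they have to be found in the camera images.
- carton: Open-topped cardboard carton fixed to the counter (all lengths in mm), 150 (its x) by 130 (its y) by 70 high, walls 4. Origin: centre of its underside. Its x points roughly away from the robot. A flap is hinged on the top edge of each y side; seen from the robot the short flap is on the right (-y), the long one on the left (+y).
- flap_short (a joint): Angle of the short flap (146 mm along the carton's x, 75 from hinge to free edge, 3 thick), rad: 0 = shut, lying level over the opening; 1.57 = upright; more = leaning outward (limit 2.2). Hinge line along the carton's x at carton y = -65, z = 70. Stays at whatever angle it is left; about 0.6 N at the free edge moves it.
- flap_long (a joint): Angle of the long flap (146 mm along x, 105 hinge to free edge, 3 thick), rad: 0 = shut, level over the short flap, top face 76.5 above the counter; 1.57 upright; more = leaning outward. Hinge line along the carton's x at carton y = +65, z = 73.5. Stays where left. Its outer face (on top when shut) bears the two ribs at the end towards the robot; the rest is bare.
- mark_fixed (a point): Middle of the top face of the fixed rib: a pale card rib 40 mm long (x), 5 wide (y), 4 high, on the long flap. Axes are the flap's: x along the rib, and when the flap is shut y to the carton's +y and z up. Shut, it lies at carton x = -48, y = +10, top 80.5 above the counter.
- mark_slide (a point): Middle of the top face of the other rib, the same in size and pale card, parallel to the fixed one on its free-edge side (shut: towards carton -y). It sits on a stiff slide and was set beforehand, 24 to 38 mm from the fixed rib centre to centre; it stays set (4 N moves it). Axes as the fixed rib's.
- tongs: Sprung steel tongs lying on edge, 204 mm long, 18 high, 65 g. Origin: underside, midway between the two darker grip pads (32 long); x to the tips, y to the left arm. Arms hinge at x = -90, y = +-4 and open in a V; tips at x = +98. At rest 47 wide over the pads, 65 between tips; 1 mm squeezed off at the pads takes 2.1 mm off the tip gap. It takes 5 N at first, 10 N at the gauge's gaps; springs open.
- tong_left (a joint): How far the left (+y) arm is squeezed inward from rest, rad: 0 at rest, 0.15 fully (tips then 8 mm apart).
- tong_right (a joint): The same for the right (-y) arm.
- tip_left (a point): Tip of the left arm: end of the strip (3 mm thick, 12 high), at mid thickness, on its lower edge, 3 above the tongs' underside.
- tip_right (a point): Tip of the right arm, likewise.
- bowl: Bystander: brown ceramic bowl, 120 across, 55 high (mm). Origin: centre of its underside.
- strainer: Bystander: small stainless strainer, 90 across, 35 high, with a 115 long handle (mm). Origin: centre of its underside.
- corkscrew: Bystander: chrome lever corkscrew standing upright, 162 high, 82 wide (mm). Origin: centre of its underside.
- jar: Bystander: glass jar, 60 across, 75 high (mm). Origin: centre of its underside.
- cork: Bystander: upright bottle cork, 24 across, 45 high (mm). Origin: centre of its underside.
- mug: Bystander: white mug, 80 across, 90 high, handle to one side (mm). Origin: centre of its underside.
Not all that is in view belongs to the job. Leave any green look-alike of the carton alone.

How it is judged:
On the way, in this order (a step that is already met when the one before it is completed fails the run):
1. short flap shut while the long one is still open (value of joint flap_short below 0.1 rad and value of joint flap_long above 0.7 rad), for 0.2 s.
2. long flap shut over it (value of joint each of flap_short, flap_long below 0.1 rad), for 0.2 s.
3. tongs picked up by the fingers (height (world z) of tongs above 0.04 m and contact force between tongs and the fingers above 1 N), for 0.2 s.
At the end, for the whole second after the job is handed in: Both flaps shut (within 0.1 rad); the tongs are held by the fingers, clear of carton and counter, still, squeezed so that one tip stands over each rib: within 3.5 mm of its middle line, within its length (20 mm either way of its middle) and 2 to 30 mm above its top (all of step 2 and ((y of tip_left in the frame of mark_fixed between -0.0035 and 0.0035 m and x of tip_left in the frame of mark_fixed between -0.02 and 0.02 m and z of tip_left in the frame of mark_fixed between 0.002 and 0.03 m and y of tip_right in the frame of mark_slide between -0.0035 and 0.0035 m and x of tip_right in the frame of mark_slide between -0.02 and 0.02 m and z of tip_right in the frame of mark_slide between 0.002 and 0.03 m) or (y of tip_left in the frame of mark_slide between -0.0035 and 0.0035 m and x of tip_left in the frame of mark_slide between -0.02 and 0.02 m and z of tip_left in the frame of mark_slide between 0.002 and 0.03 m and y of tip_right in the frame of mark_fixed between -0.0035 and 0.0035 m and x of tip_right in the frame of mark_fixed between -0.02 and 0.02 m and z of tip_right in the frame of mark_fixed between 0.002 and 0.03 m)) and contact force between tongs and the fingers above 2 N and contact force between tongs and carton below 0.2 N and height (world z) of tongs above 0.06 m and velocity of joint tong_left between -0.06 and 0.06 rad/s and velocity of joint tong_right between -0.06 and 0.06 rad/s and linear speed of tongs below 0.02 m/s); the arm keeps its last pose, push and grip.
It fails at once if a bystander is pushed aside or knocked over (distance of any of bowl, strainer, corkscrew, jar, cork, mug from where it was at the start of the episode above 0.03 m or angle between any of bowl, strainer, corkscrew, jar, cork, mug's own z axis and vertical above 0.5 rad).
It also fails if it takes over 64 s, if anything falls off the work surface, if the arm or the gripper's body presses on something with over 40 N, if the wrist force passes 120 N, or if a joint passes its speed limit or range.

### The arm

A 6-joint arm with a two-finger parallel gripper is mounted at the origin on the work surface. World frame = base frame: x ahead of the robot, y to its left, z up, the work surface at z = 0. Lengths are in m, angles in rad, forces in N, time in s.
With the tool pointing down it reaches from about 0.3 to 0.75 m from the base axis. Payload 8.5 kg.
Tool frame: the origin (TCP) lies at the very end of the fingers, on their centre line; the grasp point (between the pads) lies 19 mm behind it (env.tcp_to_grasp is the z of the grasp point in the tool frame, in m); z points along the fingers, y is the line along which they close (so a half turn about z gives the same grasp; the last joint's range is limited). The gripper opens to 85 mm and grips with 20 to 120 N. Pads are 22 mm wide; open, the fingers measure 114 mm over their backs; the gripper's body (76 mm by 85 mm) begins 54 mm behind the grasp point. The pads swing forward as they close: fully open they stand 13 mm farther back than shut.
Start: joints at [0.908, 0.381, 1.297, -0, 1.464, -0.215], TCP at [0.238, 0.496, 0.231] pointing down, gripper open.
Joint ranges: [-3.11, 3.11], [-0.89, 2.33], [0.22, 2.48], [-1.42, 4.56], [0.17, 2.85], [-2.88, 2.88]. Speed limits (rad/s): [2.39, 2.39, 3.14, 3.14, 3.14, 3.14].

### API

Orientations are given as a rotation vector (axis times angle).
In Python, from station import env, cams, models gives the robot as it stands.
- The arm moves only by the tool step_arm, never from a script. Its argument "deltas" is a list of rows, each a list of 5 numbers: the shift along the tool's x, y, z in m, then the turn about the tool's z in rad, then the finger opening in m, from 0 to 0.0854. In form: [[x, y, z, turn, gripper], ...]. A call has 1 to 8 rows; each row is the pose to reach, as a shift and turn from the pose commanded when the call began, along the tool's axes at that moment; what a row does not reach only later rows make up. A row lasts 1/12 s, in which the tool goes at most 41.7 mm and 7.16 degrees, less where a joint would pass 70% of its speed; a pose out of reach is approached as far as the arm can. A call with a gripper value outside its range is refused whole. The fingers move at their own pace and stop on an object; "newtons" is the grip in N (left out, the last holds). Time passes only in rows, so rows that repeat a pose let the fingers close. It gives the time, the measured TCP pose, the force, the opening and the grip force at its end, in the units of the state.
- env.state(): the state, without advancing time (a new reading comes with each control period).
- cams.camera(name): name is "scene" or "top"; returns a dict with "frame" (384x512x3 uint8, blue, green, red), "z_map" (384x512 float32, m along the optical axis (not along the pixel's ray), 0 where there is no reading), "intrinsics" (3x3 intrinsics, pixels), "dist" ([k1, k2, p1, p2, k3] as OpenCV has them; the pictures are not rectified), "R" (3x3) and "t" (3): a world point X has camera coordinates R X + t. Camera axes: x right, y down, z forward; pixel columns grow to the right and rows downward; lengths in m; the calibration is good to about 2 mm. A picture is of the moment at which its call begins.
- env.finish_job(): hands the job in; it is judged then, once.
Trained networks look in a picture, given as the dict that the camera call returned (one of the last four; its "shot" number tells which), for a name from the list of things; names that differ only in an ending like _2 or _b are one class to them, and where a whole thing is asked for, a point or a joint stands for the part that bears it (a point fixed in the world has none). Each returns a list of dicts, best first, with "confidence" (0 to 1); they miss things now and then, are a little off and sometimes report something else, mostly with a low value. They report only what shows in the picture. A call takes as long as a camera call. They do not tell look-alikes from the thing itself.
- models.spot_in(picture, name): "point" ([x, y, z] in m, in world coordinates, good to about 4 mm: the middle of the surface that is visible of it).
- models.masks_of(picture, name): "region" (384x512 bool, what is visible of it).
- models.pinpoint(picture, name): "point" ([x, y, z] in m, in world coordinates, good to about 4 mm: a listed point, or the origin of a listed thing).
The state is a dict: "time_s": time; "joints": joint angles; "qd": joint speeds; "joint_efforts": joint torques, N m; "eef_pos": TCP position; "tool_rot": TCP orientation; "wrist_force": force on the tool from outside, world axes, zero at the start; "moment": the same for the moment, N m; "opening": finger opening in m; "grasp_force": force on a finger pad.
Only numpy, scipy, OpenCV 4.12 (cv2) and the standard library are available. Lean on these libraries where they do the work, as an engineer would, in place of code of your own. Each camera call takes 0.05 s, during which the arm holds its last target. There are 200 camera calls.

## Working session

There is one attempt and no reset: what is moved stays moved. The work goes in short steps, Python scripts to look and compute and a tool call to move; the robot and the scene stay as the last step left them, time stands still between calls to the robot, and variables do not carry over. Pictures are saved under pics/ and viewed, at most 10 in all, crops included, and the job is handed in when it is done.

Besides the shell and the picture viewer there is one more tool, called after "Request:" as name([rows], argument=value, ...), one row to a line, values as JSON. step_arm: Moves the arm, as the interface text tells. Its arguments: {"type":"object","properties":{"deltas":{"type":"array","items":{"type":"array","items":{"type":"number"}}},"newtons":{"type":"number"}},"required":["deltas"]}

```bash
mkdir -p pics; cat > h.py <<'E'
import numpy as np, cv2
from station import env, cams, models
def cloud(p):
    z=p["z_map"]; h,w=z.shape
    uv=np.stack(np.meshgrid(np.arange(w),np.arange(h)),-1).reshape(-1,1,2).astype(np.float64)
    n=cv2.undistortPoints(uv,p["intrinsics"],np.array(p["dist"],float)).reshape(h,w,2)
    c=np.dstack([n*z[...,None],z]); X=(c-np.array(p["t"]))@np.array(p["R"])
    X[z==0]=np.nan
    return X
E
python3 - <<'E'
from h import *
s=env.state(); print(s["eef_pos"],s["tool_rot"],s["time_s"],env.tcp_to_grasp)
P={n:cams.camera(n) for n in("scene","top")}
cv2.imwrite("pics/a.png",np.vstack([P["scene"]["frame"]]));cv2.imwrite("pics/b.png",P["top"]["frame"])
for n,p in P.items():
  print(n,"cam",-np.array(p["R"]).T@p["t"])
  for k in "carton flap_short flap_long mark_fixed mark_slide tongs tip_left tip_right bowl strainer corkscrew jar cork mug".split():
    print(k,[(np.round(r["point"],3).tolist(),round(r["confidence"],2)) for r in models.pinpoint(p,k)[:3]] if not k.startswith("flap") else [(np.round(r["point"],3).tolist(),round(r["confidence"],2)) for r in models.spot_in(p,k)[:3]])
E
```

```text
[0.23795902 0.49552869 0.23072504] [-6.97352788e-01 -3.06258170e+00  2.05356053e-03] 0.0 -0.0187
scene cam [1.08068911 0.57144252 0.75270772]
carton [([0.602, 0.113, -0.001], 0.89), ([0.664, 0.345, -0.003], 0.69), ([0.548, -0.218, 0.002], 0.46)]
flap_short [([0.598, 0.05, 0.109], 0.7), ([0.659, 0.291, 0.073], 0.63), ([0.47, -0.152, 0.016], 0.47)]
flap_long [([0.616, 0.198, 0.133], 0.97), ([0.672, 0.364, 0.077], 0.77)]
mark_fixed [([0.617, 0.368, 0.081], 0.95), ([0.562, 0.21, 0.129], 0.59)]
mark_slide [([0.616, 0.341, 0.083], 0.59), ([0.567, 0.212, 0.163], 0.48)]
tongs [([0.788, -0.079, -0.002], 0.66), ([0.465, -0.159, 0.005], 0.58)]
tip_left [([0.566, -0.159, 0.002], 0.71)]
tip_right [([0.547, -0.221, 0.003], 0.82)]
bowl [([0.785, -0.079, -0.002], 0.67)]
strainer [([0.679, -0.398, -0.001], 0.81)]
corkscrew [([0.38, 0.333, -0.001], 0.93)]
jar [([0.786, 0.133, 0.002], 0.65)]
cork [([0.417, -0.011, -0.003], 0.69)]
mug [([0.541, -0.441, -0.004], 0.79)]
top cam [ 0.46877328 -0.04953479  1.2155771 ]
carton [([0.598, 0.116, 0.004], 0.85), ([0.661, 0.35, 0.004], 0.67)]
flap_short [([0.649, 0.293, 0.071], 0.84), ([0.59, 0.047, 0.14], 0.42), ([0.778, 0.128, 0.073], 0.34)]
flap_long [([0.612, 0.19, 0.13], 0.74), ([0.659, 0.359, 0.081], 0.58)]
mark_fixed [([0.562, 0.207, 0.123], 0.92), ([0.615, 0.363, 0.084], 0.91)]
mark_slide [([0.617, 0.344, 0.087], 0.53)]
tongs [([0.467, -0.16, 0.003], 0.48)]
tip_left []
tip_right [([0.548, -0.216, 0.005], 0.62)]
bowl [([0.784, -0.078, 0.003], 0.56)]
strainer [([0.677, -0.405, -0.002], 0.88)]
corkscrew [([0.679, -0.4, 0.001], 0.72), ([0.379, 0.334, -0.003], 0.56)]
jar [([0.789, 0.135, -0.004], 0.53)]
cork [([0.419, -0.005, 0.0], 0.53)]
mug [([0.538, -0.438, -0.003], 0.82)]
```

View pics/a.png

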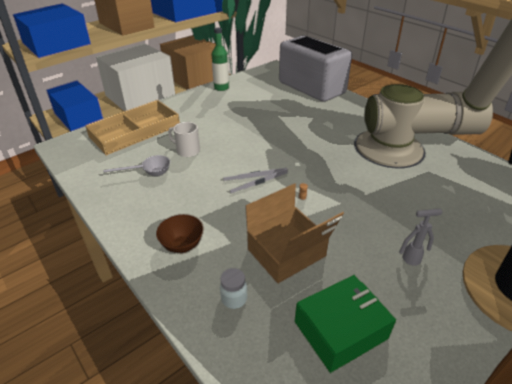

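View pics/b.png

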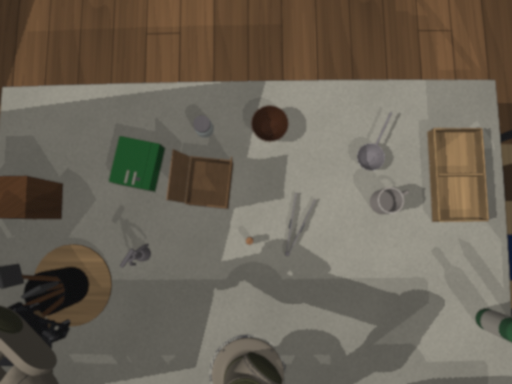

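```bash
python3 - <<'E'
from h import *
for n in("scene","top"):
  p=cams.camera(n);X=cloud(p)
  for k in("flap_long","flap_short","carton","tongs"):
    for r in models.masks_of(p,k)[:3]:
      m=r["region"]; q=X[m]; q=q[~np.isnan(q).any(1)]
      if len(q)<30: continue
      c=np.median(q,0); 
      u,sv,v=np.linalg.svd((q-c)[np.abs(q-c).max(1)<.12],full_matrices=False)
      print(n,k,round(r["confidence"],2),len(q),"med",c.round(3),"n",v[2].round(3),"ax",v[0].round(3),"pct",np.percentile(q,[2,98],axis=0).round(3).tolist())
E
```

```text
scene flap_long 0.95 3559 med [0.669 0.363 0.077] n [0.003 0.003 1.   ] ax [ 0.979 -0.206 -0.002] pct [[0.593, 0.304, 0.074], [0.739, 0.416, 0.081]]
scene flap_long 0.89 1003 med [0.616 0.198 0.132] n [ 0.117  0.956 -0.269] ax [ 0.993 -0.119  0.008] pct [[0.541, 0.178, 0.076], [0.682, 0.216, 0.175]]
scene flap_short 0.84 1198 med [0.597 0.047 0.11 ] n [-0.112 -0.993 -0.045] ax [ 0.994 -0.112  0.017] pct [[0.523, 0.038, 0.072], [0.664, 0.056, 0.145]]
scene flap_short 0.59 619 med [0.657 0.294 0.073] n [-0.002 -0.021  1.   ] ax [ 0.98  -0.197 -0.002] pct [[0.583, 0.275, 0.071], [0.72, 0.314, 0.076]]
scene carton 0.93 5881 med [0.682 0.36  0.076] n [0.168 0.102 0.98 ] ax [ 0.94  -0.315 -0.128] pct [[0.595, 0.279, 0.01], [0.746, 0.421, 0.08]]
scene carton 0.85 5471 med [0.606 0.087 0.061] n [ 0.548 -0.044 -0.835] ax [0.32  0.934 0.16 ] pct [[0.523, 0.04, 0.002], [0.68, 0.21, 0.171]]
scene carton 0.46 577 med [ 0.685 -0.424  0.023] n [ 0.116  0.082 -0.99 ] ax [ 0.899 -0.433  0.069] pct [[0.639, -0.488, -0.0], [0.809, -0.356, 0.038]]
scene tongs 0.55 491 med [ 0.466 -0.152  0.011] n [ 0.00
[... 282 characters left out ...]
 0.073] n [-0.008 -0.028  1.   ] ax [-0.979  0.202 -0.003] pct [[0.585, 0.274, 0.068], [0.719, 0.316, 0.077]]
top carton 0.84 2968 med [0.605 0.15  0.009] n [ 0.236  0.702 -0.672] ax [-0.044 -0.683 -0.729] pct [[0.53, 0.047, -0.001], [0.677, 0.209, 0.17]]
top carton 0.8 2321 med [0.659 0.335 0.075] n [-0.078 -0.197  0.977] ax [-0.919  0.394  0.006] pct [[0.587, 0.271, 0.003], [0.736, 0.412, 0.081]]
top carton 0.18 753 med [ 0.54  -0.452  0.036] n [-0.969 -0.244  0.038] ax [ 0.073 -0.428 -0.901] pct [[0.5, -0.491, -0.0], [0.573, -0.399, 0.091]]
top tongs 0.59 107 med [ 0.475 -0.151  0.015] n [-0.063 -0.04  -0.997] ax [-0.992  0.116  0.058] pct [[0.375, -0.181, -0.004], [0.561, -0.125, 0.022]]
```

The scene view shows the brown carton at about (287,235), with the long flap leaning outward and its ribs near (330,222). The tongs are at (258,180) and the green look-alike at (345,322). In the top view the tongs' hinge end, at (289,250), points towards the robot. I'll start with the short flap.

Request:
step_arm([
  [-0.528, -0.29, 0, -0.332, 0],
  [-0.528, -0.29, 0, -0.332, 0],
  [-0.528, -0.29, 0, -0.332, 0],
  [-0.528, -0.29, 0, -0.332, 0],
  [-0.528, -0.29, 0, -0.332, 0],
  [-0.528, -0.29, 0, -0.332, 0],
  [-0.528, -0.29, 0, -0.332, 0],
  [-0.528, -0.29, 0, -0.332, 0],
])

```text
time_s: 2.67
eef_pos: [0.4274, 0.2307, 0.2316]
tool_rot: [0.182, 3.136, 0.0]
wrist_force: [0.7, 0.0, 1.2]
opening: 0.0
grasp_force: 0.0
```

```bash
cat >> h.py <<'E'
from scipy.spatial.transform import Rotation as Ro
C=np.array([.600,.114,0]);YAW=-.117
def c2w(p): return C+Ro.from_euler('z',YAW).apply(np.asarray(p,float))
def w2c(p): return Ro.from_euler('z',-YAW).apply(np.asarray(p,float)-C)
def tool(): s=env.state(); return np.array(s["eef_pos"]),Ro.from_rotvec(s["tool_rot"]),s
def d(w): p,R,s=tool(); return R.inv().apply(np.asarray(w,float)-p).round(4)
def tyaw(): # heading of tool y
    v=tool()[1].apply([0,1,0]); return np.arctan2(v[1],v[0])
E
python3 - <<'E'
from h import *
p,R,s=tool();print(s["time_s"],p,tyaw(),np.pi/2+YAW,s["opening"],d(list(c2w([0,-.108,.231]))))
E
```

```text
2.6667 [0.42740886 0.23067652 0.23156693] 1.4550712261242809 1.4537963267948966 1.8104064447356927e-05 [-0.1848 -0.204   0.0006]
```

Request:
step_arm([
  [-0.185, -0.204, 0, 0, 0],
  [-0.185, -0.204, 0, 0, 0],
  [-0.185, -0.204, 0, 0, 0],
  [-0.185, -0.204, 0, 0, 0],
  [-0.185, -0.204, 0, 0, 0],
  [-0.185, -0.204, 0, 0, 0],
  [-0.185, -0.204, 0, 0, 0],
  [-0.185, -0.204, 0.04, 0, 0],
])

```text
time_s: 3.33
eef_pos: [0.5924, 0.0035, 0.1967]
tool_rot: [0.188, 3.121, -0.004]
wrist_force: [1.5, 0.0, -1.0]
opening: 0.0003
grasp_force: 0.0
```

Request:
step_arm([
  [0, 0, 0.035, 0, 0],
  [0, 0, 0.066, 0, 0],
  [0, 0, 0.066, 0, 0],
  [0, 0, 0.066, 0, 0],
])

```text
time_s: 3.67
eef_pos: [0.5866, 0.0085, 0.1251]
tool_rot: [-0.182, -3.134, -0.0]
wrist_force: [1.0, -0.1, 0.6]
opening: 0.0001
grasp_force: 0.0
```

```bash
python3 - <<'E'
from h import *
p,R,s=tool();print(w2c(p),s["wrist_force"])
E
```

```text
[-0.00101073 -0.10631496  0.12509313] [ 0.96304534 -0.10196118  0.56637435]
```

Request:
step_arm([
  [0, 0.024, 0, 0, 0],
  [0, 0.04, 0, 0, 0],
  [0, 0.054, 0.002, 0, 0],
  [0, 0.066, 0.011, 0, 0],
  [0, 0.077, 0.023, 0, 0],
  [0, 0.084, 0.036, 0, 0],
  [0, 0.086, 0.047, 0, 0],
  [0, 0.086, 0.0535, 0, 0],
])

```text
time_s: 4.33
eef_pos: [0.5967, 0.095, 0.0715]
tool_rot: [-0.181, -3.136, -0.002]
wrist_force: [-16.4, 7.8, 58.0]
opening: 0.0001
grasp_force: 29.6
```

Request:
step_arm([
  [0, 0, 0, 0, 0],
  [0, 0, 0, 0, 0],
  [0, 0, 0, 0, 0],
])

```text
time_s: 4.58
eef_pos: [0.5966, 0.0947, 0.0728]
tool_rot: [0.182, 3.136, 0.003]
wrist_force: [-4.6, 7.1, 11.3]
opening: 0.0001
grasp_force: 5.8
```

```bash
python3 - <<'E'
from h import *
p,R,s=tool();print(w2c(p),s["wrist_force"])
q=cams.camera("scene");X=cloud(q);cv2.imwrite("pics/c.png",q["frame"][130:330,180:440].repeat(2,0).repeat(2,1))
Y=w2c(X.reshape(-1,3));m=(abs(Y[:,0])<.07)&(Y[:,1]>-.06)&(Y[:,1]<.0)&(Y[:,2]<.078)
print(m.sum(),np.percentile(Y[m][:,2],[5,20,50,80,95]))
E
```

```text
[-0.00113283 -0.01951598  0.07281267] [-4.55319778  7.13439065 11.26463796]
994 [0.00260981 0.00501856 0.07248155 0.07373742 0.07477094]
```

View pics/c.png

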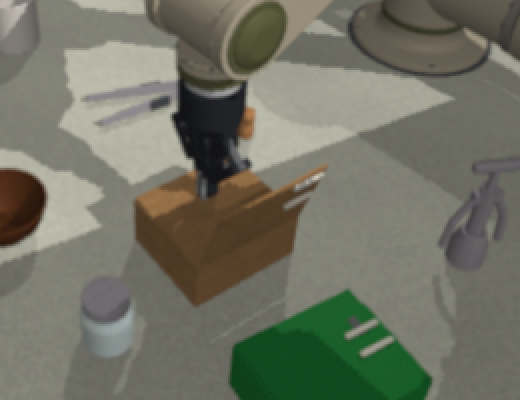

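The short flap is shut, with the gripper at crop pixel (215,150). The long flap still stands open, ribs near (305,185). Next is the long flap.

Request:
step_arm([
  [0, 0, -0.04, 0, 0],
  [0, 0, -0.08, 0, 0],
  [0, 0, -0.12, 0, 0],
  [0, 0, -0.15, 0, 0],
  [-0.026, 0.146, -0.15, 0, 0],
  [-0.026, 0.146, -0.15, 0, 0],
  [-0.026, 0.146, -0.15, 0, 0],
  [-0.026, 0.146, -0.15, 0, 0],
])

```text
time_s: 5.3
eef_pos: [0.6397, 0.2391, 0.221]
tool_rot: [-0.179, -3.136, -0.001]
wrist_force: [0.6, 0.1, -0.0]
opening: 0.0002
grasp_force: 0.0
```

Request:
step_arm([
  [0, 0, 0, 0, 0],
  [0, 0, 0.04, 0, 0],
  [0, 0, 0.07, 0, 0],
  [0, 0, 0.07, 0, 0],
  [0, 0, 0.07, 0, 0],
])

```text
time_s: 5.72
eef_pos: [0.6391, 0.235, 0.1509]
tool_rot: [-0.183, -3.133, 0.002]
wrist_force: [0.6, 0.1, -0.0]
opening: 0.0001
grasp_force: 0.0
```

```bash
python3 - <<'E'
from h import *
p,R,s=tool();print(w2c(p),s["wrist_force"])
E
```

```text
[0.02472658 0.12474746 0.15087379] [ 0.62666227  0.12885246 -0.00922831]
```

Request:
step_arm([
  [0, -0.025, 0, 0, 0],
  [0, -0.042, 0, 0, 0],
  [0, -0.063, 0, 0, 0],
  [0, -0.073, 0.003, 0, 0],
  [0, -0.083, 0.007, 0, 0],
  [0, -0.092, 0.013, 0, 0],
  [0, -0.1, 0.019, 0, 0],
  [0, -0.107, 0.027, 0, 0],
])

```text
time_s: 6.38
eef_pos: [0.6272, 0.1292, 0.1246]
tool_rot: [0.181, 3.136, 0.0]
wrist_force: [-0.2, 0.4, 0.4]
opening: -0.0002
grasp_force: 0.2
```

Request:
step_arm([
  [0, -0.006, 0.008, 0, 0],
  [0, -0.011, 0.018, 0, 0],
  [0, -0.015, 0.027, 0, 0],
  [0, -0.017, 0.036, 0, 0],
  [0, -0.018, 0.042, 0, 0],
  [0, -0.018, 0.046, 0, 0],
  [0, -0.018, 0.048, 0, 0],
  [0, -0.018, 0.048, 0, 0],
])

```text
time_s: 7.05
eef_pos: [0.625, 0.112, 0.0769]
tool_rot: [0.181, 3.136, -0.0]
wrist_force: [-0.1, 0.3, -1.2]
opening: -0.0
grasp_force: 0.0
```

```bash
python3 - <<'E'
from h import *
p,R,s=tool();print(w2c(p),s["wrist_force"])
E
```

```text
[0.02506718 0.00094465 0.07687363] [-0.10560289  0.33134197 -1.18203443]
```

Request:
step_arm([
  [0, 0, 0.0015, 0, 0],
  [0, 0, 0.002, 0, 0],
  [0, 0, 0.002, 0, 0],
  [0, 0, 0.002, 0, 0],
  [0, 0, -0.035, 0, 0],
  [0, 0, -0.075, 0, 0],
  [0, 0, -0.115, 0, 0],
  [0, 0, -0.15, 0, 0],
])

```text
time_s: 7.72
eef_pos: [0.625, 0.112, 0.2299]
tool_rot: [0.181, 3.134, 0.0]
wrist_force: [-0.4, 0.3, 0.0]
opening: 0.0001
grasp_force: 0.0
```

Request:
step_arm([
  [0.228, 0.011, 0, 0, 0.08],
  [0.228, 0.011, 0, 0, 0.08],
  [0.228, 0.011, 0, 0, 0.08],
  [0.228, 0.011, 0, 0, 0.08],
  [0.228, 0.011, 0, 0, 0.08],
  [0.228, 0.011, 0, 0, 0.08],
  [0.228, 0.011, 0, 0, 0.08],
])

```text
time_s: 8.3
eef_pos: [0.3962, 0.15, 0.2276]
tool_rot: [0.179, 3.136, 0.001]
wrist_force: [0.4, 1.0, 1.0]
opening: 0.08
grasp_force: 0.0
```

```bash
python3 - <<'E'
from h import *
p,R,s=tool();print(p,w2c(p),s["wrist_force"],s["opening"])
for n in("scene","top"):
  q=cams.camera(n);X=cloud(q);np.savez(f"{n}.npz",X=X,f=q["frame"])
  print(n)
  for k in("mark_fixed","mark_slide","tongs","tip_left","tip_right","carton"):
    print(k,[(np.round(r["point"],4).tolist(),round(r["confidence"],2)) for r in models.pinpoint(q,k)[:2]])
  Y=w2c(X.reshape(-1,3));m=(abs(Y[:,0])<.068)&(Y[:,1]>-.035)&(Y[:,1]<.065)&(Y[:,2]>.05)
  A=np.c_[Y[m][:,:2],np.ones(m.sum())];print("flap plane",np.linalg.lstsq(A,Y[m][:,2],rcond=None)[0])
  W=X.reshape(-1,3); m=(W[:,2]>.011)&(W[:,2]<.03)&(W[:,0]>.35)&(W[:,0]<.6)&(W[:,1]<-.1)&(W[:,1]>-.26)
  T=W[m]; print("tongs pts",m.sum())
  for x in np.arange(.37,.58,.015):
    y=np.sort(T[abs(T[:,0]-x)<.0075][:,1]); print(round(x,3),(y*1000).round().astype(int).tolist())
q=cams.camera("scene"); cv2.imwrite("pics/d.png",cv2.resize(q["frame"][150:300,200:400],(800,600)))
E
```

```text
[0.39615376 0.14995779 0.22755473] [-0.20665007  0.01191632  0.22755473] [0.44210944 1.00688723 0.99189782] 0.08004127418259903
scene
mark_fixed [([0.6186, 0.3664, 0.0791], 0.75), ([0.5546, 0.1258, 0.0809], 0.68)]
mark_slide [([0.5506, 0.0913, 0.0835], 0.46)]
tongs [([0.4645, -0.1583, 0.0065], 0.88)]
tip_left [([0.5658, -0.1576, 0.0025], 0.49)]
tip_right []
carton [([0.6037, 0.1147, 0.0006], 0.93), ([0.6625, 0.3472, -0.0023], 0.6)]
flap plane [-0.00673786 -0.05793964  0.07686796]
tongs pts 280
0.37 [-133, -130, -129, -125, -122, -122, -121]
0.385 [-142, -142, -141, -140, -138, -138, -138, -137, -135, -134, -132, -131, -131, -128, -128, -128, -128, -127, -126, -126, -125, -125, -124, -123, -122]
0.4 [-148, -148, -148, -146, -144, -144, -144, -144, -142, -141, -141, -130, -130, -130, -130, -130, -129, -129, -129, -128, -128]
0.415 [-161, -159, -158, -157, -154, -153, -153, -152, -151, -151, -150, -149, -149, -147, -136, -135, -135, -134, -133, -132, -131, -131, -130, -129]
0.43 [-164, -163, -160, -160, -160, -160, -157, -157, -157, -140, -137, -137, -137, -136, -136, -136, -135, -134, 
[... 1831 characters left out ...]
0.43 [-164, -162, -161, -161, -158, -158, -158, -155, -133, -133, -133]
0.445 [-174, -171, -171, -171, -168, -168, -165, -165, -136, -136, -136, -136, -136]
0.46 [-181, -181, -178, -178, -178, -178, -174, -174, -174, -174, -171, -171, -139, -139, -139, -139, -137, -137, -136, -136, -136, -133, -133]
0.475 [-185, -184, -181, -181, -180, -178, -143, -143, -143, -140, -140, -140, -140, -140, -137, -137]
0.49 [-195, -191, -191, -188, -188, -143, -143, -143, -140]
0.505 [-201, -198, -198, -195, -147, -147, -147, -147, -147]
0.52 [-208, -205, -204, -202, -151, -151, -150, -150]
0.535 [-219, -215, -215, -211, -211, -154, -154, -151, -150]
0.55 [-218, -154, -154, -154]
0.565 [-158, -158, -158, -157]
```

View pics/d.png

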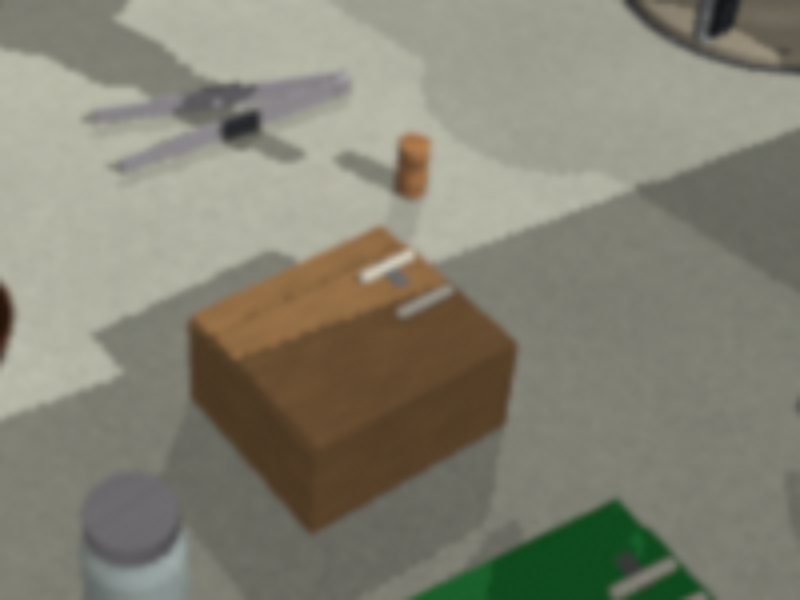

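The crop shows both flaps shut. The sliding rib is at crop (387,265) and the fixed rib at (425,302), with the tongs untouched. Now I'll locate the ribs precisely.

```bash
cat >> h.py <<'E'
def onplane(q,uv,z):
    n=cv2.undistortPoints(np.array(uv,float).reshape(-1,1,2),q["intrinsics"],np.array(q["dist"],float)).reshape(-1,2)
    R=np.array(q["R"]);o=-R.T@np.array(q["t"]);D=np.c_[n,np.ones(len(n))]@R
    return o+D*((z-o[2])/D[:,2])[:,None]
def ribs(q):
    f=q["frame"].astype(float);sat=f.max(2)-f.min(2);h,w=sat.shape
    uv=np.stack(np.meshgrid(np.arange(w),np.arange(h)),-1).reshape(-1,2)
    Wp=onplane(q,uv,.0805);Y=w2c(Wp)
    hsv=cv2.cvtColor(q["frame"],cv2.COLOR_BGR2HSV).reshape(-1,3).astype(float)
    m=(abs(Y[:,0]+.048)<.026)&(Y[:,1]>-.037)&(Y[:,1]<.022)
    return Y[m],hsv[m]
E
python3 - <<'E'
from h import *
print("move",d([.4655,-.1595,.2276]))
for n in("scene","top"):
  q=cams.camera(n);Y,hsv=ribs(q)
  m=(abs(Y[:,0]+.048)<.016)
  print(n,m.sum())
  # fine profile: bilinear resample in carton frame
  gy=np.arange(-.040,.024,.001);gx=np.arange(-.064,-.032,.002)
  G=np.array([[x,y,.0805] for y in gy for x in gx]);Wg=c2w(G)
  uv,_=cv2.projectPoints(Wg,cv2.Rodrigues(np.array(q["R"]))[0],np.array(q["t"],float),q["intrinsics"],np.array(q["dist"],float))
  uv=uv.reshape(len(gy),len(gx),2).astype(np.float32)
  im=cv2.cvtColor(q["frame"],cv2.COLOR_BGR2HSV).astype(np.float32)
  S=cv2.remap(im[...,1],uv[...,0],uv[...,1],cv2.INTER_LINEAR)
  w=np.clip(S.max()*.0+np.percentile(S,70,axis=0)[None]-S-15,0,None)
  for nm,lo,hi in(("fix",-.002,.022),("slide",-.04,-.008)):
    k=(gy>lo)&(gy<hi)
    print(nm,"y by x",(((w[k]*gy[k][:,None]).sum(0)/w[k].sum(0))*1000).round(1))
  for x0 in (-.06,-.048,-.036):
    print(x0,S[:,np.argmin(abs(gx-x0))].round().astype(int).tolist())
  # along x profile
  gx2=np.arange(-.08,-.015,.002)
  for y0 in(.010,-.024):
    G=c2w(np.array([[x,y0,.0805] for x in gx2]));u,_=cv2.projectPoints(G,cv2.Rodrigues(np.array(q["R"]))[0],np.array(q["t"],float),q["intrinsics"],np.array(q["dist"],float))
    print("x",y0,cv2.remap(im[...,1],u[:,0,0].astype(np.float32)[None],u[:,0,1].astype(np.float32)[None],cv2.INTER_LINEAR)[0].round().astype(int).tolist())
E
```

```text
move [-0.1009 -0.2989 -0.0008]
scene 220
fix y by x [10.7 10.9 10.8 10.6 10.6 10.6 10.5 10.6 10.6 10.6 10.6 10.5 10.5 10.4
 10.6 10.4]
slide y by x [-27.1 -26.9 -27.  -26.9 -26.6 -26.  -23.4 -21.1 -20.2 -20.  -20.5 -22.6
 -26.3 -26.8 -27.  -26.9]
-0.06 [137, 137, 135, 132, 127, 114, 99, 83, 64, 51, 43, 35, 29, 28, 32, 36, 43, 52, 66, 83, 98, 114, 122, 127, 132, 134, 135, 134, 134, 134, 134, 134, 134, 134, 135, 135, 135, 134, 134, 134, 133, 132, 128, 119, 102, 83, 66, 51, 41, 35, 30, 26, 29, 35, 44, 54, 73, 93, 110, 126, 131, 132, 134, 135]
-0.048 [135, 134, 133, 131, 129, 116, 98, 80, 61, 46, 39, 33, 27, 24, 23, 22, 20, 19, 17, 14, 9, 8, 8, 9, 8, 10, 9, 14, 18, 29, 37, 54, 70, 90, 104, 116, 125, 129, 133, 133, 132, 130, 125, 117, 98, 78, 60, 43, 35, 31, 26, 23, 28, 34, 43, 54, 74, 93, 112, 127, 133, 135, 135, 134]
-0.036 [134, 134, 131, 127, 120, 111, 97, 82, 66, 52, 43, 36, 31, 29, 30, 36, 43, 53, 63, 79, 96, 110, 124, 129, 132, 133, 135, 135, 134, 134, 134, 134, 134, 134, 134, 135, 135, 134, 134, 133, 131, 128, 122, 114, 96, 77, 60, 43, 37, 32, 27, 23, 28, 35, 43, 54, 74, 95, 113, 
[... 995 characters left out ...]
 116, 116, 113, 109, 106, 95, 85, 75, 65, 57, 47, 46, 45, 45, 50, 58, 64, 73, 85, 95, 103, 108, 113, 116, 116, 117]
-0.036 [118, 117, 114, 112, 106, 96, 86, 74, 62, 51, 42, 39, 36, 36, 41, 45, 51, 62, 72, 83, 91, 99, 107, 108, 110, 111, 112, 112, 113, 114, 115, 116, 116, 117, 117, 117, 117, 118, 116, 114, 113, 107, 100, 92, 84, 73, 62, 55, 50, 45, 43, 46, 48, 53, 62, 71, 81, 91, 101, 110, 112, 114, 116, 116]
x 0.01 [27, 32, 44, 62, 82, 89, 84, 70, 59, 51, 47, 47, 46, 45, 45, 45, 45, 46, 47, 46, 45, 44, 43, 42, 42, 47, 57, 69, 85, 98, 109, 115, 117]
x -0.024 [27, 32, 47, 68, 93, 98, 94, 82, 70, 60, 55, 53, 52, 51, 42, 32, 22, 20, 21, 31, 40, 48, 51, 54, 56, 61, 69, 81, 95, 106, 114, 117, 118]
```

Request:
step_arm([
  [-0.101, -0.299, 0, 0.2, 0.08],
  [-0.101, -0.299, 0, 0.2, 0.08],
  [-0.101, -0.299, 0, 0.2, 0.08],
  [-0.101, -0.299, 0, 0.2, 0.08],
  [-0.101, -0.299, 0, 0.2, 0.08],
  [-0.101, -0.299, 0, 0.2, 0.08],
  [-0.101, -0.299, 0, 0.2, 0.08],
  [-0.101, -0.299, 0, 0.2, 0.08],
])

```text
time_s: 9.82
eef_pos: [0.4659, -0.1635, 0.2267]
tool_rot: [0.498, 3.101, -0.001]
wrist_force: [-0.4, -0.2, -0.0]
opening: 0.0795
grasp_force: 0.0
```

Request:
step_arm([
  [-0.101, -0.299, 0, 0, 0.08],
])

```text
time_s: 9.9
eef_pos: [0.4663, -0.2018, 0.2268]
tool_rot: [0.493, 3.103, 0.001]
wrist_force: [1.5, 1.7, -0.0]
opening: 0.0798
grasp_force: 0.0
```

```bash
python3 - <<'E'
from h import *
p,R,s=tool();print(p,tyaw(),d([.4655,-.1595,.001]))
E
```

```text
[ 0.46629022 -0.20176986  0.22677907] 1.2558539167772051 [0.0138 0.0397 0.2258]
```

Request:
step_arm([
  [0.014, 0.04, 0, 0, 0.08],
  [0.014, 0.04, 0, 0, 0.08],
  [0.014, 0.04, 0.04, 0, 0.08],
  [0.014, 0.04, 0.08, 0, 0.08],
  [0.014, 0.04, 0.12, 0, 0.08],
  [0.014, 0.04, 0.15, 0, 0.08],
  [0.014, 0.04, 0.15, 0, 0.08],
  [0.014, 0.04, 0.15, 0, 0.08],
])

```text
time_s: 10.57
eef_pos: [0.465, -0.1586, 0.0767]
tool_rot: [-0.493, -3.101, -0.001]
wrist_force: [0.3, 0.1, 0.9]
opening: 0.0799
grasp_force: 0.0
```

```bash
python3 - <<'E'
from h import *
p,R,s=tool();print(p,tyaw(),d([.4655,-.1595,.001]))
q=cams.camera("scene");cv2.imwrite("pics/e.png",cv2.resize(q["frame"][130:230,200:333],(798,600)))
E
```

```text
[ 0.46500577 -0.15860278  0.07673508] 1.2553961122096382 [-0.0009 -0.0007  0.0757]
```

View pics/e.png

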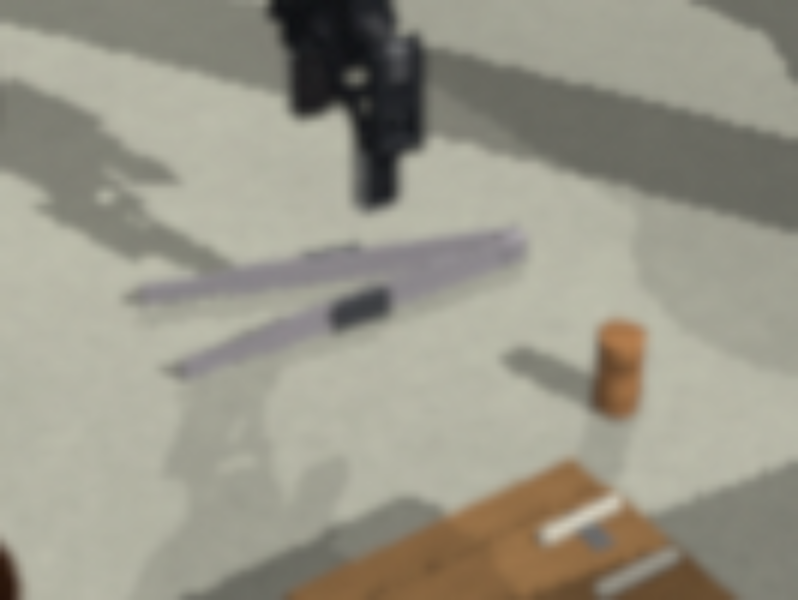

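The gripper is above the tongs, with its near finger at (375,205) and the pads at (360,310) and (330,250), so it lines up. Next I'll go down and close.

Request:
step_arm([
  [0, 0, 0.035, 0, 0.08],
  [0, 0, 0.06, 0, 0.08],
  [0, 0, 0.075, 0, 0.08],
  [0, 0, 0.075, 0, 0.08],
  [0, 0, 0.075, 0, 0.05],
  [0, 0, 0.075, 0, 0.045],
  [0, 0, 0.075, 0, 0.042],
  [0, 0, 0.075, 0, 0.04],
], newtons=30)

```text
time_s: 11.28
eef_pos: [0.4662, -0.1596, 0.0038]
tool_rot: [0.493, 3.099, -0.003]
wrist_force: [-0.6, 0.7, 9.5]
opening: 0.0402
grasp_force: 7.2
```

Request:
step_arm([
  [0, 0, 0, 0, 0.036],
  [0, 0, 0, 0, 0.034],
  [0, 0, 0, 0, 0.034],
  [0, 0, 0, 0, 0.034],
  [0, 0, 0, 0, 0.034],
  [0, 0, 0, 0, 0.034],
], newtons=30)

```text
time_s: 11.78
eef_pos: [0.4664, -0.1598, 0.0039]
tool_rot: [0.493, 3.098, -0.003]
wrist_force: [-0.6, -1.4, 8.7]
opening: 0.0344
grasp_force: 8.9
```

Request:
step_arm([
  [0, 0, -0.01, 0, 0.034],
  [0, 0, -0.025, 0, 0.034],
  [0, 0, -0.045, 0, 0.034],
  [0, 0, -0.07, 0, 0.034],
  [0, 0, -0.095, 0, 0.034],
  [0, 0, -0.12, -0.07, 0.034],
  [0, 0, -0.14, -0.14, 0.034],
  [0, 0, -0.14, -0.2, 0.034],
])

```text
time_s: 12.45
eef_pos: [0.4666, -0.1597, 0.1468]
tool_rot: [0.176, 3.129, -0.007]
wrist_force: [0.7, 0.2, -0.4]
opening: 0.0337
grasp_force: 6.9
```

Request:
step_arm([
  [0, 0, 0, 0, 0.034],
  [0, 0, 0, 0, 0.034],
])

```text
time_s: 12.62
eef_pos: [0.4649, -0.1588, 0.1424]
tool_rot: [0.185, 3.135, -0.001]
wrist_force: [-0.2, -0.3, -0.6]
opening: 0.0342
grasp_force: 6.9
```

```bash
python3 - <<'E'
from h import *
p,R,s=tool();print(p,tyaw(),s["opening"],s["grasp_force"],d(c2w([-.146,-.0085,.14])))
q=cams.camera("scene");cv2.imwrite("pics/f.png",cv2.resize(q["frame"][100:250,180:380],(800,600)))
for k in("tongs","tip_left","tip_right"): print(k,[(np.round(r["point"],4).tolist(),round(r["confidence"],2)) for r in models.pinpoint(q,k)[:2]])
E
```

```text
[ 0.4649462  -0.15876261  0.14236324] 1.4532311016166013 0.034208942394106316 6.928600707724399 [0.0439 0.2781 0.0022]
tongs [([0.4655, -0.1602, 0.1443], 0.78)]
tip_left [([0.5627, -0.1508, 0.1394], 0.68)]
tip_right [([0.5587, -0.1931, 0.1422], 0.79), ([0.5431, -0.4429, -0.0006], 0.72)]
```

View pics/f.png

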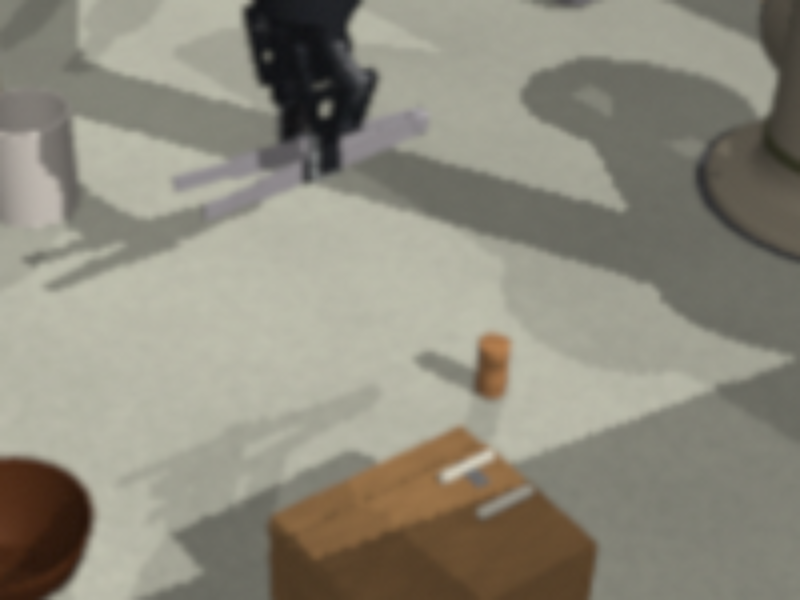

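The tongs are held level; the tips show at (178,182) and (210,212). Next I'll carry them to the gauge at height.

Request:
step_arm([
  [0.003, 0.02, 0, 0, 0.034],
  [0.009, 0.055, 0, 0, 0.034],
  [0.015, 0.095, 0, 0, 0.034],
  [0.022, 0.135, 0, 0, 0.034],
  [0.028, 0.175, 0, 0, 0.034],
  [0.035, 0.215, 0, 0, 0.034],
  [0.04, 0.25, 0, 0, 0.034],
  [0.044, 0.272, 0, 0, 0.034],
])

```text
time_s: 13.48
eef_pos: [0.452, 0.1193, 0.1416]
tool_rot: [-0.18, -3.136, -0.001]
wrist_force: [0.1, 0.3, -0.9]
opening: 0.034
grasp_force: 6.9
```

Request:
step_arm([
  [0, 0.006, 0, 0, 0.034],
  [0, 0.006, 0.01, 0, 0.034],
  [0, 0.006, 0.025, 0, 0.034],
  [0, 0.006, 0.035, 0, 0.034],
  [0, 0.006, 0.035, 0, 0.034],
])

```text
time_s: 13.9
eef_pos: [0.4526, 0.1217, 0.105]
tool_rot: [-0.183, -3.132, 0.001]
wrist_force: [0.2, -0.3, -0.0]
opening: 0.0345
grasp_force: 6.9
```

```bash
python3 - <<'E'
from h import *
p,R,s=tool();print(w2c(p),tyaw()-np.pi/2,s["opening"],s["grasp_force"])
for n in("scene","top"):
  q=cams.camera(n);np.save(n+"g.npy",q["frame"])
  for k in("tongs","tip_left","tip_right"): print(n,k,[(w2c(r["point"]).round(4).tolist(),round(r["confidence"],2)) for r in models.pinpoint(q,k)[:1]])
  Y=w2c(cloud(q).reshape(-1,3));m=(Y[:,0]<-.04)&(Y[:,0]>-.125)&(abs(Y[:,1]+.0085)<.04)&(Y[:,2]>.0895+.01)&(Y[:,2]<.14)
  for x in np.arange(-.12,-.04,.01):
    k=m&(abs(Y[:,0]-x)<.005);print(round(x,3),sorted((Y[k][:,1]*1000).round().astype(int).tolist()),(np.median(Y[k][:,2])if k.any() else None))
  a=slice(170,270),slice(240,373)
  if n=="scene": cv2.imwrite("pics/g.png",cv2.resize(q["frame"][a],(798,600),interpolation=cv2.INTER_CUBIC))
  else: cv2.imwrite("pics/h.png",cv2.resize(q["frame"][140:230,160:280],(800,600),interpolation=cv2.INTER_CUBIC))
E
```

```text
[-0.14724872 -0.00952216  0.10500593] -0.11674317079085617 0.03450656304730426 6.92911708381871
scene tongs [([-0.1474, -0.0119, 0.1004], 0.73)]
scene tip_left [([-0.0457, 0.0135, 0.1034], 0.56)]
scene tip_right [([-0.0518, -0.0315, 0.1035], 0.5)]
-0.12 [-27, -26, -25, -25, -25, -25, -25, -25, -24, -24, -24, -24, -24, -24, -24, -24, -23, -23, 3, 3, 4, 4, 4, 4, 4, 5, 5, 5, 6, 6, 6, 6, 6, 7] 0.11307885096043256
-0.11 [-28, -28, -28, -27, -27, -27, -27, -26, -26, -26, -25, -25, -25, -25, -25, -25, -25, -24, -24, -23, -23, 5, 5, 5, 5, 6, 6, 6, 6, 6, 6, 6, 6, 6, 7, 7, 8, 8] 0.11269095865384532
-0.1 [-28, -28, -28, -27, -27, -27, -27, -27, -27, -27, -26, -26, -26, -26, -26, -26, -26, -25, 5, 5, 5, 6, 6, 6, 6, 7, 7, 7, 7, 7, 7, 8, 8, 8, 8, 9] 0.11084895720731208
-0.09 [-30, -29, -28, -28, -28, -28, -28, -28, -27, -27, -27, -27, -26, -26, -26, -26, -26, 6, 7, 7, 7, 7, 7, 8, 8, 8, 8, 8, 8, 9, 9, 10] 0.11250607519614714
-0.08 [-31, -31, -30, -30, -29, -29, -28, -28, -28, -28, -28, -27, -27, -27, -27, 5, 8, 8, 8, 8, 9, 9, 9, 9, 9, 9, 10] 0.11294278978612064
-0.07 [-31, -31, -31, -31, -29, -29, 
[... 189 characters left out ...]
, -29, -29, 8, 9, 9, 9, 10, 10, 10, 10, 10, 10, 10, 10, 11, 11, 11] 0.11221999002720831
-0.05 [-34, -33, -33, -32, -32, -32, -32, -31, -31, -30, -30, 8, 8, 9, 10, 10, 10, 10, 11, 11, 11, 11, 12, 12] 0.1119542676074077
top tongs []
top tip_left [([-0.0509, 0.0127, 0.1057], 0.44)]
top tip_right [([-0.0459, -0.0292, 0.1063], 0.6)]
-0.12 [] None
-0.11 [] None
-0.1 [] None
-0.09 [-31, 4, 4, 5, 5, 5, 6, 6, 6] 0.11708487157480323
-0.08 [-31, -31, -31, -31, -29, -28, 5, 5, 5, 7, 7, 8] 0.1158732045222903
-0.07 [-33, -33, -32, -30, -30, 6, 6, 6, 8, 8, 9, 9] 0.11822812389712131
-0.06 [-34, -34, -32, -32, -31, -31, 6, 6, 7, 8, 9, 10] 0.11713087884517841
-0.05 [-34, -34, -34, 7, 8, 9] 0.11960612901331709
```

View pics/g.png

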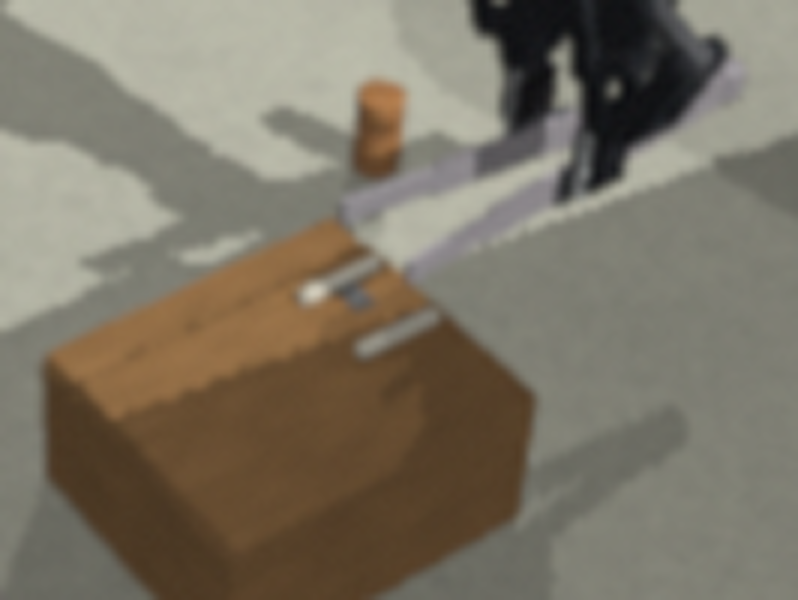

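View pics/h.png

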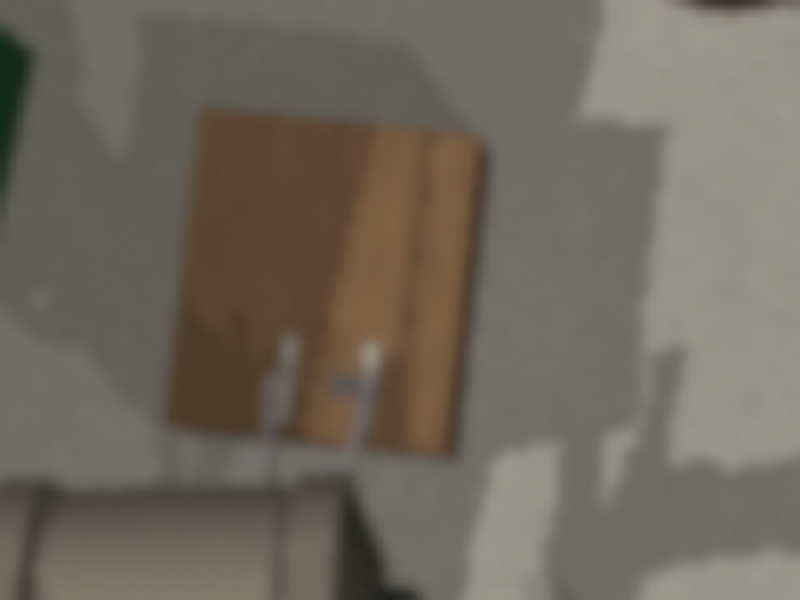

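The scene view shows the tips over the ribs' near ends, around (350,210) and (410,270). The top view has them at (270,375) and (365,400), shifted by parallax, and the gap is about 42 mm against 37.5 needed. I'll squeeze, lower, and measure again.

Request:
step_arm([
  [0, 0.001, 0.002, 0, 0.033],
  [0, 0.002, 0.006, 0, 0.0322],
  [0, 0.002, 0.01, 0, 0.0316],
  [0, 0.002, 0.0125, 0, 0.0316],
  [0, 0.002, 0.0125, 0, 0.0316],
  [0, 0.002, 0.0125, 0, 0.0316],
])

```text
time_s: 14.8
eef_pos: [0.4537, 0.1243, 0.0941]
tool_rot: [-0.182, -3.136, 0.0]
wrist_force: [-0.5, -0.0, 0.5]
opening: 0.0316
grasp_force: 7.6
```

```bash
cat > m.py <<'E'
from h import *
p,R,s=tool();pc=w2c(p);print(pc.round(4),s["opening"],s["grasp_force"])
zt=p[2]-.004+.015
for n in("scene","top"):
  q=cams.camera(n);X=cloud(q);Y3=w2c(X.reshape(-1,3))
  for k in("tip_left","tip_right"): print(n,k,[(w2c(r["point"]).round(4).tolist(),round(r["confidence"],2)) for r in models.pinpoint(q,k)[:1]])
  rv=cv2.Rodrigues(np.array(q["R"]))[0];im=cv2.cvtColor(q["frame"],cv2.COLOR_BGR2HSV).astype(np.float32)
  gy=np.arange(-.045,.03,.001);xs=np.arange(-.115,-.02,.01)
  G=c2w(np.array([[x,y,zt] for x in xs for y in gy]))
  uv=cv2.projectPoints(G,rv,np.array(q["t"],float),q["intrinsics"],np.array(q["dist"],float))[0].reshape(len(xs),len(gy),2).astype(np.float32)
  S=cv2.remap(im[...,1],uv[...,0],uv[...,1],cv2.INTER_LINEAR)
  m3=(Y3[:,2]>.091)&(Y3[:,2]<.13)&(abs(Y3[:,1]+.009)<.04)
  for i,x in enumerate(xs):
    k=m3&(abs(Y3[:,0]-x)<.005);l=Y3[k&(Y3[:,1]>-.009)];r=Y3[k&(Y3[:,1]<-.009)]
    print(round(x,3),"cloud L",np.percentile(l[:,1]*1000,[10,50,90]).round(1) if len(l)>3 else 0,"R",np.percentile(r[:,1]*1000,[10,50,90]).round(1) if len(r)>3 else 0)
    if x>-.09: print("   S",S[i].astype(int).tolist())
  cv2.imwrite(f"pics/m_{n}.png",cv2.resize(q["frame"][190:250,285:365] if n=="scene" else q["frame"][180:225,180:240],(800,600),interpolation=cv2.INTER_CUBIC))
E
python3 m.py
```

```text
[-0.1465 -0.0069  0.0941] 0.031560092111882806 7.608167231082916
scene tip_left [([-0.0512, 0.0115, 0.0918], 0.75)]
scene tip_right [([-0.0513, -0.0259, 0.0946], 0.58)]
-0.115 cloud L [5.6 6.9 7.8] R [-22.5 -21.3 -20.2]
-0.105 cloud L [5.8 7.8 8.3] R [-23.1 -22.1 -20.7]
-0.095 cloud L [7.7 8.5 9.3] R [-24.2 -22.2 -21.1]
-0.085 cloud L [ 7.3  9.  10.9] R [-24.3 -23.9 -22.6]
   S [81, 63, 48, 35, 25, 23, 23, 23, 23, 22, 21, 21, 20, 20, 18, 16, 14, 11, 8, 7, 6, 7, 8, 8, 8, 8, 8, 8, 8, 8, 9, 10, 12, 14, 16, 18, 20, 20, 21, 22, 23, 22, 22, 22, 22, 21, 20, 19, 18, 17, 14, 11, 7, 5, 5, 6, 7, 8, 8, 7, 6, 6, 7, 10, 12, 14, 17, 19, 20, 21, 22, 23, 23, 22, 23]
-0.075 cloud L [ 9.   9.8 11.1] R [-26.  -24.2 -21.9]
   S [28, 25, 21, 20, 20, 21, 22, 23, 22, 22, 21, 20, 18, 17, 15, 13, 10, 9, 8, 7, 7, 7, 7, 7, 7, 6, 6, 5, 5, 6, 10, 13, 17, 20, 21, 21, 22, 22, 22, 22, 22, 22, 22, 22, 22, 21, 21, 20, 20, 19, 17, 15, 12, 10, 8, 7, 7, 7, 7, 6, 6, 7, 9, 11, 15, 18, 20, 20, 20, 20, 21, 21, 22, 22, 22]
-0.065 cloud L [ 9.2 10.4 11.8] R [-26.6 -24.9 -23.4]
   S [21, 22, 21, 21, 21, 22, 21, 21, 21, 21, 20, 
[... 3664 characters left out ...]
 107, 96, 84, 72, 61, 49, 40, 39, 37, 37, 42, 48, 56, 67, 79, 90, 98, 107, 113, 114, 115, 115, 116, 116, 117, 117, 117, 117, 117, 117, 117, 117, 117, 116, 114, 112, 109, 100, 92, 82, 72, 62, 53, 49, 45, 42, 44, 47, 50, 60, 70, 79, 89, 99, 107, 109, 111, 112, 113, 114, 115, 115, 114, 114, 115, 115, 115, 116, 116]
-0.025 cloud L 0 R 0
   S [117, 117, 117, 116, 116, 116, 116, 115, 111, 107, 103, 99, 95, 92, 92, 94, 94, 98, 101, 105, 108, 112, 115, 116, 117, 118, 118, 118, 119, 119, 119, 119, 118, 118, 118, 117, 116, 116, 115, 115, 115, 114, 114, 113, 110, 109, 107, 103, 99, 95, 93, 90, 89, 91, 94, 97, 101, 106, 109, 111, 112, 114, 115, 115, 116, 116, 116, 116, 115, 115, 115, 115, 115, 115, 115]
```

View pics/m_scene.png

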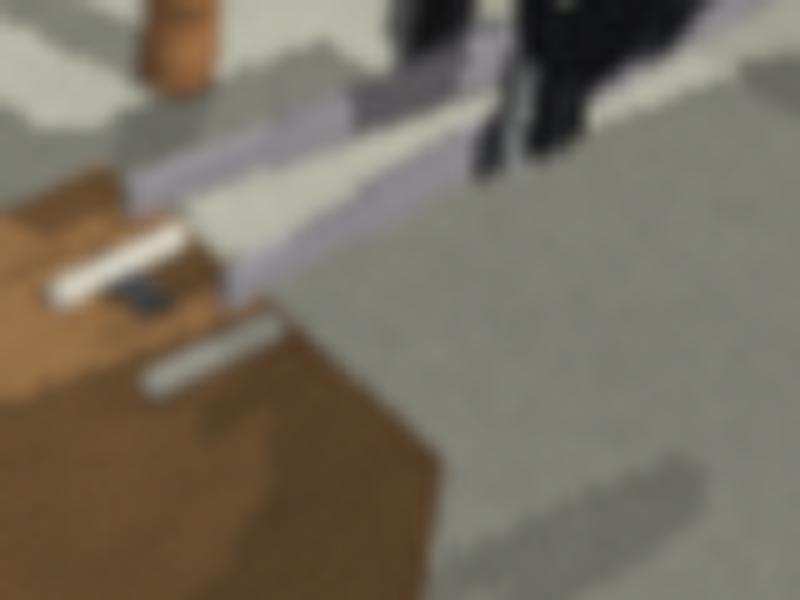

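The tips end near (150,205) and (230,295) in this crop. Relative to the ribs they sit about 1 mm to the right and about 1 mm too wide. I'll make a final trim and check.

Request:
step_arm([
  [0, 0.0005, 0.001, 0, 0.0314],
  [0, 0.001, 0.001, 0, 0.0312],
  [0, 0.001, 0.001, 0, 0.0312],
  [0, 0.001, 0.001, 0, 0.0312],
  [0, 0.001, 0.001, 0, 0.0312],
  [0, 0.001, 0.001, 0, 0.0312],
  [0, 0.001, 0.001, 0, 0.0312],
  [0, 0.001, 0.001, 0, 0.0312],
])

```text
time_s: 15.77
eef_pos: [0.4539, 0.1253, 0.0934]
tool_rot: [0.182, 3.136, -0.0]
wrist_force: [0.9, 0.7, -1.0]
opening: 0.0315
grasp_force: 7.7
```

```bash
python3 m.py | grep -v "   S"; python3 - <<'E'
from h import *
for n in("scene","top"):
  q=cams.camera(n);Y=w2c(cloud(q).reshape(-1,3));m=(Y[:,0]<.068)&(Y[:,0]>0)&(Y[:,1]>-.035)&(Y[:,1]<.06)&(Y[:,2]>.05)
  print("flap",np.linalg.lstsq(np.c_[Y[m][:,:2],np.ones(m.sum())],Y[m][:,2],rcond=None)[0])
E
```

```text
[-0.1465 -0.0058  0.0934] 0.03149474008051602 7.748913019895554
scene tip_left [([-0.0519, 0.0135, 0.0935], 0.72)]
scene tip_right [([-0.0469, -0.0235, 0.0936], 0.75)]
-0.115 cloud L [6.4 7.4 8.6] R [-21.  -19.4 -18. ]
-0.105 cloud L [8.1 9.1 9.7] R [-21.7 -20.2 -19.3]
-0.095 cloud L [8.3 9.4 9.8] R [-22.5 -21.  -19.7]
-0.085 cloud L [ 8.9  9.9 10.9] R [-23.7 -22.7 -21.1]
-0.075 cloud L [ 8.6 10.8 11.7] R [-25.  -23.4 -22. ]
-0.065 cloud L [ 9.8 10.8 12.5] R [-25.9 -24.4 -22.8]
-0.055 cloud L [10.1 11.7 13.1] R [-27.9 -24.9 -23.4]
-0.045 cloud L [10.5 11.4 11.5] R 0
-0.035 cloud L 0 R 0
-0.025 cloud L 0 R 0
top tip_left [([-0.0492, 0.0115, 0.0937], 0.6)]
top tip_right [([-0.0524, -0.0239, 0.0927], 0.37)]
-0.115 cloud L 0 R 0
-0.105 cloud L 0 R 0
-0.095 cloud L [5.  6.2 7.9] R 0
-0.085 cloud L [5.6 6.2 8.1] R [-26.  -25.1 -23.8]
-0.075 cloud L [6.3 6.9 7.9] R [-26.2 -25.7 -23.5]
-0.065 cloud L [7.2 7.7 8.7] R [-27.4 -26.6 -24.9]
-0.055 cloud L [ 7.7  8.4 10.1] R [-29.  -27.6 -26.1]
-0.045 cloud L 0 R 0
-0.035 cloud L 0 R 0
-0.025 cloud L 0 R 0
flap [0.00077064 0.00113759 0.07659173]
flap [-0.00241922  0.00068649  0.07591911]
```

Request:
step_arm([
  [0, -0.0005, 0, 0, 0.0312],
  [0, -0.0005, 0, 0, 0.0312],
  [0, -0.0005, 0, 0, 0.0312],
  [0, -0.0005, 0, 0, 0.0312],
  [0, -0.0005, 0, 0, 0.0312],
  [0, -0.0005, 0, 0, 0.0312],
])

```text
time_s: 16.67
eef_pos: [0.4538, 0.1248, 0.0933]
tool_rot: [-0.182, -3.136, 0.0]
wrist_force: [0.2, 0.2, 0.1]
opening: 0.0312
grasp_force: 7.7
```

```bash
python3 -c "
from h import *
print(env.finish_job())"
```

```text
the job is handed in; nothing more can be done
None
```

I shut both flaps in order and handed the job in still holding the tongs over the two ribs, about 12 mm up; by my last camera fits the tips were within about 1 mm of the rib middle lines, the network's tip readings put them 2–4 mm off before a last 0.5 mm correction, and no verdict came back.

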